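File a parts box and close the tray's follower behind it

ROBOT

A 6-joint arm with a two-finger parallel gripper is mounted at the origin on a cart in front of the work surface, level with it; the furniture and walls round the work are solid. World frame = base frame: x ahead of the robot, y to its left, z up, the work surface at z = 0. Lengths are in mm, angles in degrees, forces in N, time in s.
With the tool pointing down it reaches from about 300 to 850 mm from the base axis. Payload 4.2 kg.
Tool frame: the origin (TCP) lies on the centre line of the jaws, within the pads' length; the fingertips stand 8 mm ahead of it and the grasp point (between the pads) lies 11 mm behind it; z points along the fingers, y is the line along which they close (so a half turn about z gives the same grasp; the last joint's range is limited). The gripper opens to 91 mm and grips with 3 to 60 N. Pads are 32 mm wide; open, the fingers measure 118 mm over their backs; the gripper's body (76 mm by 178 mm) begins 60 mm behind the grasp point.
Start: joints at [65.604, 18.312, 89.639, -0, 72.044, -1.146], TCP at [226.987, 528.317, 221.976] pointing down, gripper open.
Joint ranges: [-177.97, 177.97], [-48.28, 115.42], [12.27, 149.76], [-77.06, 257.06], [2.81, 150.46], [-146.56, 146.56]. Speed limits (degrees/s): [147.25, 147.25, 180, 180, 180, 180].

INTERFACE

Orientations are given as [roll, pitch, yaw] about the fixed x, y, z axes, in that order (R = Rz(yaw) Ry(pitch) Rx(roll)).
In Python, from workcell import telemetry, eyes, ticket gives the robot as it stands. The module is installed in compiled form; this text tells all that it offers.
- The arm moves only by the shell command python3 -m crank 'ROWS' [OPENING] [FORCE]. ROWS is JSON, a list of rows, each an object of numbers: "dx", "dy", "dz": the shift along the world's x, y, z normalised to -1 to 1, where 1 is 80 cm; "yaw": the turn about the world's z normalised to -1 to 1, where 1 is 5 degrees. A call has 1 to 10 rows; each row shifts and turns the commanded pose from where the row before left it; what a row does not reach is not made up. A row lasts 1/8 s, in which the tool goes at most 62.5 mm and 10.7 degrees, less where a joint would pass 70% of its speed; a pose out of reach is approached as far as the arm can. A call with a number of a shift or a turn outside -1 to 1 is refused whole. A call with a gripper value outside its range is refused whole. OPENING is the opening, from 0 (shut) to 1 (fully open), set as the call begins (- or left out, the last holds). The fingers move at their own pace and stop on an object; FORCE is the grip in N (left out, the last holds). Time passes only in rows, so rows that do not move let the fingers close. It gives the time, the measured TCP pose, the force, the opening and the grip force at its end, in the units of the state.
- telemetry.state(): the state, without advancing time (a new reading comes with each control period).
- eyes.grab_frame(name): name is "scene" or "top" or "wrist"; returns the picture (384x512x3 uint8, red, green, blue); there is no depth.
- eyes.calibration(name): a dict with "camera_matrix" (3x3 intrinsics, pixels), "k1" (the pictures are not rectified: a ray, as slopes to the right and down, at radius r is drawn at 1 + k1 r^2 times it, then the intrinsics apply), "world_from_camera" (4x4, takes a point from camera to world coordinates). Camera axes: x right, y down, z forward; pixel columns grow to the right and rows downward; lengths in mm; the calibration is good to about 2 mm. A picture is of the moment at which its call begins: read the wrist's pose just before it. calibration takes no time and is no camera call; for the wrist camera it gives the pose at the moment of the call.
- ticket.job_done(): hands the job in; it is judged then, once.
The state is a dict: "time_s": time; "qpos": joint angles; "qvel": joint speeds; "effort": joint torques, N m; "ee_pos": TCP position; "ee_rot": TCP orientation; "force": force on the tool from outside, world axes, zero at the start; "torque": the same for the moment, N m; "gripper_width": finger opening in mm; "gripper_force": force on a finger pad.
Only numpy, scipy, OpenCV 4.12 (cv2) and the standard library are available. Lean on these libraries where they do the work, as an engineer would, in place of code of your own. Each camera call takes 0.05 s, during which the arm holds its last target. There are 200 camera calls.

TASK

Put the loose blue parts box flat into the file tray, crosswise like the two that are in it and behind them, setting it down rather than dropping it. Then lift the follower (the steel plate with the black grip) out of its notches, slide it up behind the boxes, and let it drop fully into the notch that holds the row of three with the least play. Leave the tape, the cutters and the screwdriver where they are.

Things in the scene. Friction and masses are not known exactly. Their poses are not given: they have to be found in the camera images.
- file_tray: Grey sheet-steel tray, fixed, 302 mm long (its x axis), 164 mm wide (y), z up, origin under its middle; floor 3 mm thick, inside 296 x 158 mm, side and back walls 30 mm high. Along the outside of each side (82 to 88 mm from the middle) a steel strip of 11 pointed teeth, tips 44.5 mm high, forms 10 notches 20 mm apart. +x points from the front end to the back.
- tray_front (a point): Foot of the inside of the tray's front wall, on the floor in the middle of its width; axes as the tray's. The wall is 40 mm high and bears a blank card outside. The two filed boxes lie at this end.
- follower (a joint): Place of the follower along the tray, m: 0 in the foremost notch, 0.020 more per notch, 0.180 in the rearmost. The room from front wall to follower face is 84 mm plus this value: two boxes fit at 0, three at 0.040, four at 0.080, each with 4 mm to spare. It starts at 0.160, in the last notch but one. It cannot be pushed over a tooth without lifting.
- follower_lift (a joint): Height to which the follower is lifted, m: 0 fully down in a notch, 0.0135 when the tabs just clear the tooth tips, 0.020 at the upper stop. It weighs 250 g, is guided, slides easily and falls by its own weight. Tabs and teeth are pointed: they find a notch from 6 mm off. Even at the upper stop its plate reaches 7 mm below the tops of the boxes, so it pushes them along.
- follower_grip (a point): Middle of the follower's black plastic grip, a block 16 mm thick (along the tray's x), 80 mm wide (y), 28 mm high; its middle is 70 mm above the table when down. Axes as the tray's. Below the grip: a steel cross bar 12 mm thick, 188 mm wide, 46 to 56 mm high, then a plate 4 mm thick, 152 mm wide, down to 5 mm.
- follower_face (a point): Middle of the plate face that meets the boxes, 15 mm above the table when down, 2 mm in front of the grip's middle; axes as the tray's.
- box_loose: The blue parts box to be filed, lying flat on the table near its edge: 40 mm (its x) by 150 mm (y) by 30 mm high (z), about 70 g, stiff; origin at the centre of its underside.
- box_front: Blue parts box of the same size and axes, lying loose across the tray at its front end; origin at the centre of its underside.
- box_second: Blue parts box of the same size and axes, lying loose across the tray behind the first with a gap of 4 to 42 mm; origin at the centre of its underside.
- tape: Bystander: roll of black tape lying flat, 55 mm across, 19 mm high; origin under its middle.
- cutters: Bystander: red side cutters lying flat, 134 mm long, 12 mm high; origin under the middle.
- screwdriver: Bystander: screwdriver with an orange handle, lying, 176 mm long, 23 mm high; origin under the middle.

How it is judged:
By the outcome, as a careful person would: the job done as asked, in the order asked, and still so for the second after the job is handed in, with the robot touching nothing.
It also fails if it takes over 51 s, if anything falls off the work surface, if the arm or the gripper's body presses on something with over 40 N, if the wrist force passes 120 N, or if a joint passes its speed limit or range.

## Working session

There is one attempt and no reset: what is moved stays moved. The work goes in short steps, Python scripts to look and compute and a shell command to move; the robot and the scene stay as the last step left them, time stands still between calls to the robot, and variables do not carry over. Pictures are saved under pics/ and viewed, at most 14 in all, crops included, and the job is handed in when it is done.

```bash
mkdir -p pics
python3 - <<'E'
from workcell import telemetry, eyes
import cv2,numpy as np
s=telemetry.state();print({k:np.round(v,2).tolist() for k,v in s.items()})
for n in("scene","top"):
    im=eyes.grab_frame(n);c=eyes.calibration(n);print(n,np.round(c["camera_matrix"],1).tolist(),c["k1"],np.round(c["world_from_camera"],3).tolist())
    cv2.imwrite(f"pics/{n}1.png",im[:,:,::-1])
E
```

```text
{'time_s': 0.0, 'qpos': [65.6, 18.35, 89.71, -0.0, 72.04, -1.15], 'qvel': [0.04, 0.08, -0.01, 0.15, -0.01, 0.06], 'effort': [0.0, -41.25, -23.2, 0.07, 0.05, -0.0], 'ee_pos': [226.79, 527.86, 221.14], 'ee_rot': [-179.9, -0.0, 156.75], 'force': [-0.49, -0.07, -0.3], 'torque': [0.04, 0.01, -0.04], 'gripper_force': 0.0, 'gripper_width': 91.17}
scene [[497.1, 0.0, 266.9], [0.0, 497.1, 187.4], [0.0, 0.0, 1.0]] -0.21485356112544465 [[0.787, -0.433, 0.439, -142.481], [-0.616, -0.576, 0.537, -424.902], [0.02, -0.694, -0.72, 963.282], [0.0, 0.0, 0.0, 1.0]]
top [[478.2, 0.0, 250.7], [0.0, 478.2, 192.2], [0.0, 0.0, 1.0]] -0.13932474158921104 [[-0.01, -0.995, 0.097, 286.029], [-1.0, 0.008, -0.028, 266.852], [0.027, -0.097, -0.995, 1186.288], [0.0, 0.0, 0.0, 1.0]]
```

View pics/top1.png

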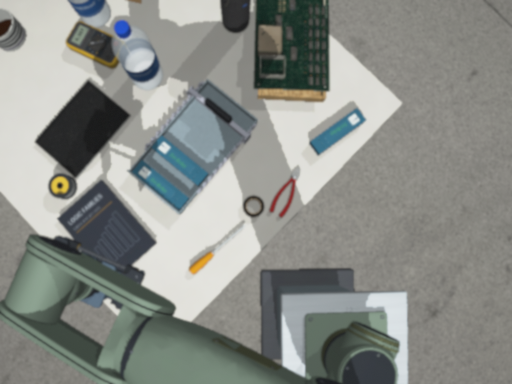

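View pics/scene1.png

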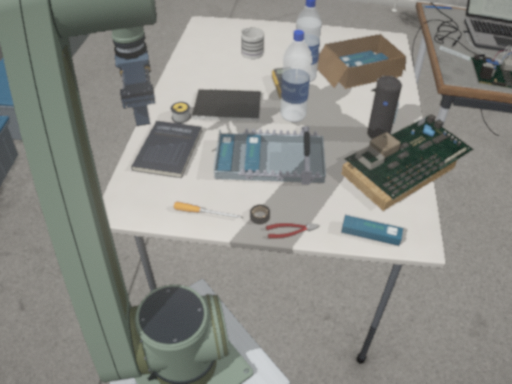

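The top view shows the loose box at about (337,131). The tray runs from its front at (160,185) to its back at (230,105), with two blue boxes at (183,160) and (158,183) and the black grip at (216,108). The scene view shows the loose box at (372,230), the follower grip at (307,143) and the filed boxes at (228,155) and (253,155).

```bash
cat > h.py <<'E'
import numpy as np,cv2
from workcell import telemetry, eyes
def ray(c,uv):
    K=np.array(c["camera_matrix"]);T=np.array(c["world_from_camera"]);k=c["k1"]
    p=(np.asarray(uv,float)-[K[0,2],K[1,2]])/[K[0,0],K[1,1]]
    q=cv2.undistortPoints(p.reshape(-1,1,2),np.eye(3),np.array([k,0,0,0.])).reshape(-1,2)
    return T[:3,3],np.c_[q,np.ones(len(q))]@T[:3,:3].T
def plane(c,uv,z):
    o,d=ray(c,uv);return o+d*((z-o[2])/d[:,2])[:,None]
def tri(c1,u1,c2,u2):
    o1,d1=ray(c1,[u1]);o2,d2=ray(c2,[u2])
    a=np.linalg.lstsq(np.c_[d1[0],-d2[0]],o2-o1,rcond=None)[0]
    P,Q=o1+a[0]*d1[0],o2+a[1]*d2[0];return (P+Q)/2,np.linalg.norm(P-Q)
def blobs(im,lo,hi,amin=60):
    h=cv2.cvtColor(im,cv2.COLOR_RGB2HSV);m=cv2.inRange(h,np.array(lo),np.array(hi))
    cs,_=cv2.findContours(m,cv2.RETR_EXTERNAL,cv2.CHAIN_APPROX_NONE)
    return [c for c in cs if cv2.contourArea(c)>amin],m
def rect(P):
    (c,wh,a)=cv2.minAreaRect(P[:,:2].astype(np.float32));
    if wh[0]<wh[1]: wh=wh[::-1];a+=90
    return np.round(c,1),np.round(wh,1),round((a+90)%180-90,1)
E
python3 - <<'E'
from h import *
I={n:cv2.imread(f"pics/{n}1.png")[:,:,::-1].copy() for n in("top","scene")}
for n in I:
    c=eyes.calibration(n)
    cs,m=blobs(I[n],(92,110,50),(112,255,255))
    for k in cs:
        M=cv2.moments(k);print(n,round(M['m10']/M['m00'],1),round(M['m01']/M['m00'],1),cv2.contourArea(k),*rect(plane(c,k.reshape(-1,2),30)))
a=cv2.resize(I["top"][70:220,120:380],None,fx=3,fy=3,interpolation=3)
cv2.imwrite("pics/c1.png",a[:,:,::-1])
a=cv2.resize(I["scene"][115:255,205:415],None,fx=3.8,fy=3.8,interpolation=3)
cv2.imwrite("pics/c2.png",a[:,:,::-1])
E
```

```text
top 160.1 184.7 835.5 [419.1 455. ] [149.4  36.3] 50.8
top 179.4 160.1 862.5 [479.1 408.2] [149.8  37.7] 50.1
top 333.1 134.0 589.0 [551.   16.2] [148.3  34.5] -54.6
top 147.9 72.3 155.5 [705.3 496.2] [75.4 36.2] -61.1
top 122.2 28.8 141.0 [823.  560.5] [42.9 30.7] 33.3
top 90.4 7.5 219.0 [886.3 655.4] [80.4 42.9] 87.7
scene 390.9 236.6 81.0 [563.8 -34.7] [64.  40.5] -37.8
scene 3.4 86.6 229.0 [  -6.9 1260.8] [308.3  35.5] 79.2
```

View pics/c1.png

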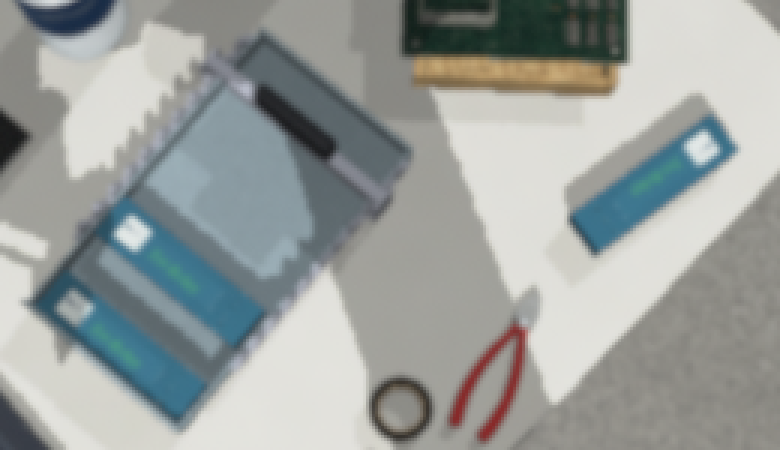

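View pics/c2.png

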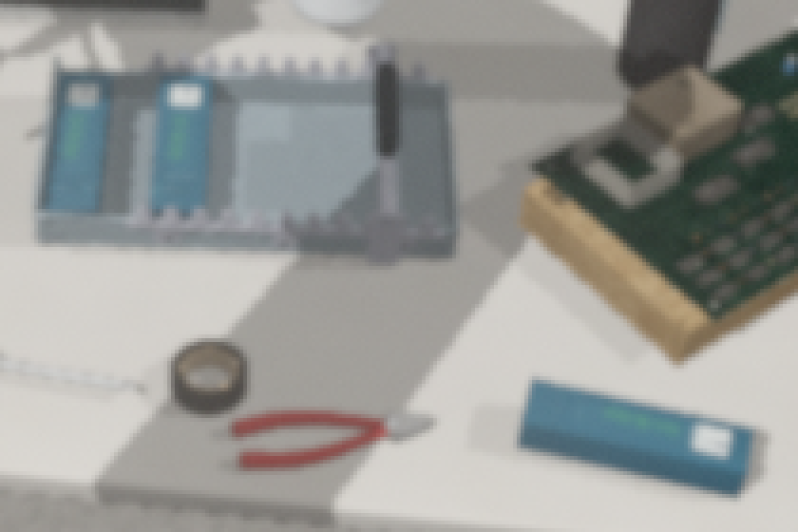

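The crops confirm the layout. Tray +x is at about -39.5° (front at the lower left in the top view), and the boxes' labels point along +50.5°. The loose box is at about (551,16) with its label end at -54.6°. The blue rectangles measured at z=30 give 149 x 37 mm, which matches the stated box size. Now moving over the loose box.

```bash
python3 -m crank '[{"dx":0.0405,"dy":-0.064,"dz":-0.004,"yaw":-0.63},{"dx":0.0405,"dy":-0.064,"dz":-0.004,"yaw":-0.63},{"dx":0.0405,"dy":-0.064,"dz":-0.004,"yaw":-0.63},{"dx":0.0405,"dy":-0.064,"dz":-0.004,"yaw":-0.63},{"dx":0.0405,"dy":-0.064,"dz":-0.004,"yaw":-0.63},{"dx":0.0405,"dy":-0.064,"dz":-0.004,"yaw":-0.63},{"dx":0.0405,"dy":-0.064,"dz":-0.004,"yaw":-0.63},{"dx":0.0405,"dy":-0.064,"dz":-0.004,"yaw":-0.63},{"dx":0.0405,"dy":-0.064,"dz":-0.004,"yaw":-0.63},{"dx":0.0405,"dy":-0.064,"dz":-0.004,"yaw":-0.63}]' 1
python3 - <<'E'
from h import *
s=telemetry.state();print(s["time_s"],np.round(s["ee_pos"],1),np.round(s["ee_rot"],1),np.round(s["qvel"],1))
c=eyes.calibration("wrist");im=eyes.grab_frame("wrist");cv2.imwrite("pics/w1.png",im[:,:,::-1])
import pickle;pickle.dump((c,im),open("w1.pkl","wb"))
t=eyes.grab_frame("top");ct=eyes.calibration("top");pickle.dump((ct,t),open("t2.pkl","wb"))
print(np.round(c["world_from_camera"],2).tolist(),c["k1"])
for nm,i,cc in(("w",im,c),("t",t,ct)):
  for k in blobs(i,(92,110,50),(112,255,255),100)[0]:
    M=cv2.moments(k);print(nm,round(M['m10']/M['m00'],1),round(M['m01']/M['m00'],1),cv2.contourArea(k),*rect(plane(cc,k.reshape(-1,2),30)))
E
```

```text
time_s: 1.35
ee_pos: [551.6, 14.5, 189.6]
ee_rot: [-180.0, -0.0, 125.1]
force: [0.0, 0.3, -0.3]
gripper_width: 91.2
gripper_force: 0.0
1.35 [551.6  14.5 189.6] [-180.    -0.   125.1] [-44.8  21.4 -27.2   0.2   5.3 -19.5]
[[0.82, 0.56, 0.14, 510.26], [0.58, -0.79, -0.21, 71.16], [-0.0, 0.25, -0.97, 353.59], [0.0, 0.0, 0.0, 1.0]] -0.038323876372126794
t 160.0 184.5 840.0 [419.4 455.2] [150.   36.1] 50.6
t 179.5 160.1 863.5 [479.1 408.2] [149.8  37.7] 50.1
t 331.7 135.0 558.5 [545.9  23.4] [130.9  34.5] -54.6
t 145.8 72.8 221.0 [704.9 495.9] [76.7 39.5] -62.9
t 122.1 28.9 135.0 [822.6 559.4] [42.  31.2] 43.9
t 90.5 7.4 218.5 [886.3 655.4] [80.4 42.9] 87.7
```

View pics/w1.png

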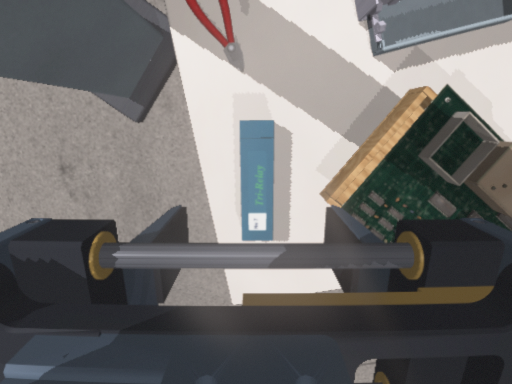

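The wrist view shows the box upright at columns 241–274, rows 120–241, with the label end nearest at (257,221). It is in the gripper's shadow. The arm was still moving, so I'll let it settle and measure again.

```bash
python3 -m crank '[{"dx":0},{"dx":0}]' >/dev/null
cat > lw.py <<'E'
from h import *
import pickle
s=telemetry.state();print(s["time_s"],np.round(s["ee_pos"],1),np.round(s["ee_rot"],1))
c=eyes.calibration("wrist");im=eyes.grab_frame("wrist")
ks,m=blobs(im,(92,120,25),(115,255,255),400)
for k in ks:
    p=k.reshape(-1,2);M=cv2.moments(k)
    print(round(M['m10']/M['m00'],1),round(M['m01']/M['m00'],1),M['m00'],cv2.boundingRect(k),*rect(plane(c,p,30)))
E
python3 - <<'E'
from lw import *
cv2.imwrite("pics/w2.png",im[:,:,::-1])
# height: box ends seen in wrist (corners) vs top picture t=0 corners
I=cv2.imread("pics/top1.png")[:,:,::-1].copy();ct=eyes.calibration("top")
def corners(ks,c,ref):
    k=min(ks,key=lambda k:np.linalg.norm(plane(c,[k.reshape(-1,2).mean(0)],30)[0,:2]-ref))
    p=cv2.boxPoints(cv2.minAreaRect(k)).astype(float);w=plane(c,p,30)[:,:2]
    u=[np.cos(np.radians(-54.6)),np.sin(np.radians(-54.6))];n=[-u[1],u[0]];d=w-ref
    return {(int(np.sign(a)),int(np.sign(b))):q for a,b,q in zip(d@u,d@n,p)}
A=corners(ks,c,np.array([551,16]));B=corners(blobs(I,(92,110,50),(112,255,255))[0],ct,np.array([551,16]))
for k in A: print(k,np.round(A[k],1),np.round(B.get(k,[0,0]),1),*[np.round(x,1) for x in tri(c,A[k],ct,B[k])] if k in B else [])
E
```

```text
1.45 [553.4  11.7 189. ] [-1.800e+02  1.000e-01  1.249e+02]validation failed for argument at $[0]...
Traceback (most recent call last):
ValueError: min() iterable argument is empty
```

```bash
python3 -m crank '[{"dx":0,"dy":0,"dz":0,"yaw":0},{"dx":0,"dy":0,"dz":0,"yaw":0}]'
python3 - <<'E'
import cv2
im=cv2.imread("pics/w2.png");h=cv2.cvtColor(im,cv2.COLOR_BGR2HSV)
for p in((250,135),(245,170),(268,200),(250,232),(225,180),(285,180)):print(p,h[p[1],p[0]])
E
```

```text
time_s: 1.75
ee_pos: [550.3, 17.6, 190.1]
ee_rot: [-180.0, -0.0, 125.4]
force: [-0.3, 0.9, -0.2]
gripper_width: 91.2
gripper_force: 0.0
(250, 135) [102  84 152]
(245, 170) [102  90 153]
(268, 200) [102  96 149]
(250, 232) [101  91 149]
(225, 180) [ 12  11 234]
(285, 180) [ 10  17 178]
```

```bash
sed -i 's/(92,120,25)/(92,55,30)/' lw.py
python3 - <<'E'
from lw import *
cv2.imwrite("pics/w3.png",im[:,:,::-1])
I=cv2.imread("pics/top1.png")[:,:,::-1].copy();ct=eyes.calibration("top")
def corners(ks,c,ref):
    k=min(ks,key=lambda k:np.linalg.norm(plane(c,[k.reshape(-1,2).mean(0)],30)[0,:2]-ref))
    p=cv2.boxPoints(cv2.minAreaRect(k)).astype(float);w=plane(c,p,30)[:,:2]
    u=[np.cos(np.radians(-54.6)),np.sin(np.radians(-54.6))];n=[-u[1],u[0]];d=w-ref
    return {(int(np.sign(a)),int(np.sign(b))):q for a,b,q in zip(d@u,d@n,p)}
A=corners(ks,c,np.array([551,16]));B=corners(blobs(I,(92,90,50),(112,255,255))[0],ct,np.array([551,16]))
for k in A: print(k,np.round(A[k],1),np.round(B.get(k,[0,0]),1),*[np.round(x,1) for x in tri(c,A[k],ct,B[k])] if k in B else [])
E
```

```text
1.75 [550.3  17.6 190.1] [-180.    -0.   125.4]
95.8 361.6 7338.0 (1, 334, 224, 50) [ 521.1 -343.3] [364.5  96.5] 37.9
11.8 239.5 442.5 (0, 222, 41, 52) [ 333.5 -237. ] [93.1 38.4] 88.1
256.1 181.9 3622.0 (240, 124, 33, 119) [553.8  10.4] [147.6  38.4] -54.6
(1, -1) [240. 242.] [364.8 119.7] [568.5 -41.8  76.9] 1.7
(-1, -1) [240. 124.] [318.1 153.6] [496.2  60.7   5.8] 4.5
(-1, 1) [272. 124.] [309.5 141.8] [528.2  82.3  -0. ] 1.6
(1, 1) [272. 242.] [356.2 107.8] [595.6 -19.8  82.9] 1.0
```

```bash
python3 -m crank '[{"dx":0.0022,"dy":-0.0045,"dz":-0.05,"yaw":0},{"dx":0.0022,"dy":-0.0045,"dz":-0.05,"yaw":0},{"dx":0,"dy":0,"dz":0,"yaw":0},{"dx":0,"dy":0,"dz":0,"yaw":0}]'
python3 - <<'E'
from lw import *
cv2.imwrite("pics/w4.png",im[:,:,::-1])
E
```

```text
time_s: 2.3
ee_pos: [555.4, 9.8, 111.5]
ee_rot: [179.9, 0.1, 125.3]
force: [0.2, -0.2, 0.2]
gripper_width: 91.0
gripper_force: 0.0
2.3 [555.4   9.8 111.5] [1.799e+02 1.000e-01 1.253e+02]
151.0 363.3 11794.5 (0, 334, 351, 50) [ 582.4 -207.3] [422.5  76. ] 36.6
13.4 238.1 469.5 (0, 219, 50, 48) [ 382.1 -161.6] [77.3 28.1] 79.7
493.8 233.9 562.5 (461, 218, 51, 46) [771.3 115.2] [81.1 26.2] -7.4
256.4 173.5 5069.0 (234, 113, 45, 130) [545.7  21.9] [121.1  38.8] -54.6
```

View pics/w4.png

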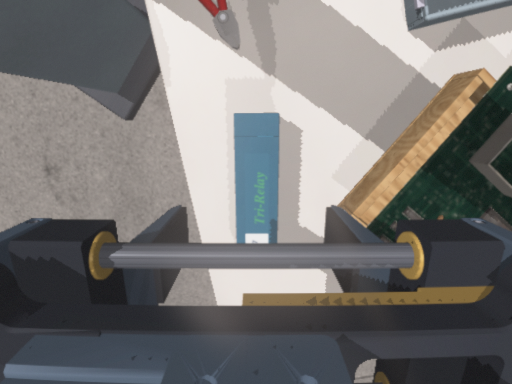

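The box lies at (554,10). Its apparent width at z=30 is about 40 mm from both heights, so its top stands at 30 mm. The label end is hidden behind the bar at row 243. Next I descend and grip.

```bash
python3 -m crank '[{"dx":-0.001,"dy":0,"dz":-0.05,"yaw":0},{"dx":0,"dy":0,"dz":-0.04,"yaw":0},{"dx":0,"dy":0,"dz":-0.02,"yaw":0},{"dx":0,"dy":0,"dz":0,"yaw":0},{"dx":0,"dy":0,"dz":0,"yaw":0}]'
python3 -m crank '[{"dx":0,"dy":0,"dz":0,"yaw":0},{"dx":0,"dy":0,"dz":0,"yaw":0},{"dx":0,"dy":0,"dz":0,"yaw":0},{"dx":0,"dy":0,"dz":0,"yaw":0},{"dx":0,"dy":0,"dz":0,"yaw":0}]' 0 20
```

```text
time_s: 2.98
ee_pos: [555.0, 9.2, 23.4]
ee_rot: [179.9, 0.1, 125.3]
force: [-0.1, -1.0, -0.6]
gripper_width: 91.4
gripper_force: 0.0
time_s: 3.6
ee_pos: [553.7, 9.1, 21.9]
ee_rot: [180.0, 0.0, 125.2]
force: [1.2, 0.3, -0.3]
gripper_width: 43.8
gripper_force: 0.1
```

```bash
python3 -m crank '[{"dx":0,"dy":0,"dz":0,"yaw":0},{"dx":0,"dy":0,"dz":0,"yaw":0},{"dx":0,"dy":0,"dz":0.03,"yaw":0},{"dx":0,"dy":0,"dz":0.06,"yaw":0},{"dx":0,"dy":0,"dz":0.06,"yaw":0},{"dx":0,"dy":0,"dz":0.06,"yaw":1},{"dx":0,"dy":0.01,"dz":0.05,"yaw":1},{"dx":0,"dy":0.03,"dz":0,"yaw":1},{"dx":0,"dy":0.03,"dz":0,"yaw":1}]' 0 20
python3 -m crank '[{"dx":-0.002,"dy":0.036,"dz":0,"yaw":1},{"dx":-0.002,"dy":0.036,"dz":0,"yaw":1},{"dx":-0.002,"dy":0.036,"dz":0,"yaw":1},{"dx":-0.002,"dy":0.036,"dz":0,"yaw":1},{"dx":-0.002,"dy":0.036,"dz":0,"yaw":1},{"dx":-0.002,"dy":0.036,"dz":0,"yaw":1},{"dx":-0.002,"dy":0.036,"dz":0,"yaw":1},{"dx":-0.002,"dy":0.036,"dz":0,"yaw":1},{"dx":-0.002,"dy":0.036,"dz":0,"yaw":1},{"dx":-0.002,"dy":0.036,"dz":0,"yaw":1}]'
python3 -m crank '[{"dx":0,"dy":0.01,"dz":0,"yaw":1},{"dx":0,"dy":0,"dz":0,"yaw":1},{"dx":0,"dy":0,"dz":0,"yaw":1},{"dx":0,"dy":0,"dz":0,"yaw":1},{"dx":0,"dy":0,"dz":0,"yaw":1},{"dx":0,"dy":0,"dz":0,"yaw":1},{"dx":0,"dy":0,"dz":0,"yaw":1},{"dx":0,"dy":0,"dz":0,"yaw":0},{"dx":0,"dy":0,"dz":0,"yaw":0}]'
python3 - <<'E'
from lw import *
cv2.imwrite("pics/w5.png",im[:,:,::-1]);pickle.dump(c,open("w5.pkl","wb"))
E
```

```text
time_s: 4.72
ee_pos: [553.5, 65.5, 230.4]
ee_rot: [180.0, 0.0, 145.4]
force: [0.2, -1.1, -1.4]
gripper_width: 40.0
gripper_force: 20.0
time_s: 5.98
ee_pos: [537.3, 353.8, 229.5]
ee_rot: [-180.0, -0.1, -164.6]
force: [0.9, -0.5, -0.9]
gripper_width: 40.0
gripper_force: 20.0
time_s: 7.1
ee_pos: [537.6, 361.0, 229.7]
ee_rot: [180.0, -0.0, -129.8]
force: [0.1, -0.4, -0.6]
gripper_width: 39.8
gripper_force: 20.0
7.1 [537.6 361.  229.7] [ 180.    -0.  -129.8]
174.8 360.8 14837.0 (0, 334, 352, 50) [855.8 507.4] [626.7 112.2] -38.4
255.3 279.9 1136.0 (226, 269, 61, 24) [641.4 484.5] [90.3 39.5] -39.8
480.8 247.6 1371.0 (442, 218, 70, 85) [361.9 680.1] [140.8  97. ] 50.0
33.3 262.4 2795.0 (0, 218, 71, 85) [885.4 244.1] [141.3 101.9] 50.7
364.1 166.2 3725.0 (343, 114, 45, 107) [420.5 448.1] [145.4  49.8] 50.7
269.9 175.5 12879.5 (195, 110, 134, 134) [540.  368.2] [184.6 181.6] 50.2
```

View pics/w5.png

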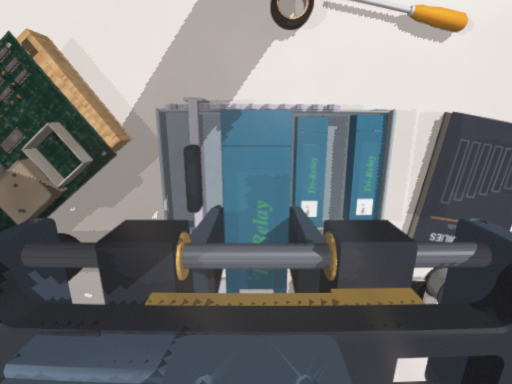

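The wrist view shows the tray well aligned with the held box. Near side wall is at row ~110, back wall at column ~162, front wall at column ~390, boxes at columns 296–327 and 353–384, and follower grip at columns 185–202. The far side wall is hidden, so I'll rise to see both side walls.

```bash
python3 -m crank '[{"dx":0.005,"dy":0.006,"dz":0.06,"yaw":0},{"dx":0.005,"dy":0.006,"dz":0.07,"yaw":0},{"dx":0.005,"dy":0.006,"dz":0.06,"yaw":0},{"dx":0,"dy":0,"dz":0,"yaw":0},{"dx":0,"dy":0,"dz":0,"yaw":0}]'
python3 - <<'E'
from lw import *
pickle.dump((c,im),open("w6.pkl","wb"))
a=cv2.resize(im[80:260,130:400],None,fx=2.9,fy=2.9,interpolation=2)
cv2.imwrite("pics/w6.png",a[:,:,::-1])
E
```

```text
time_s: 7.78
ee_pos: [549.4, 375.3, 380.7]
ee_rot: [180.0, -0.1, -129.8]
force: [-0.5, 0.5, -1.1]
gripper_width: 39.5
gripper_force: 20.0
7.775 [549.4 375.3 380.7] [ 1.800e+02 -1.000e-01 -1.298e+02]
175.5 361.6 14044.5 (0, 334, 352, 50) [1017.1  605.4] [885.2 158.3] -38.4
256.0 279.9 1168.5 (226, 269, 62, 24) [713.6 573.6] [130.6  55.8] -39.8
487.1 234.6 887.0 (457, 219, 55, 48) [280.6 812.4] [159.   78.1] -75.1
32.8 256.4 3157.5 (0, 194, 70, 109) [1043.   213.7] [250.8 141.6] 49.4
260.9 170.6 10122.5 (220, 107, 88, 137) [562.7 412.1] [266.9 159.2] 50.0
334.8 145.1 1856.0 (322, 106, 28, 81) [421.  450.9] [148.9  46.2] 50.5
```

View pics/w6.png

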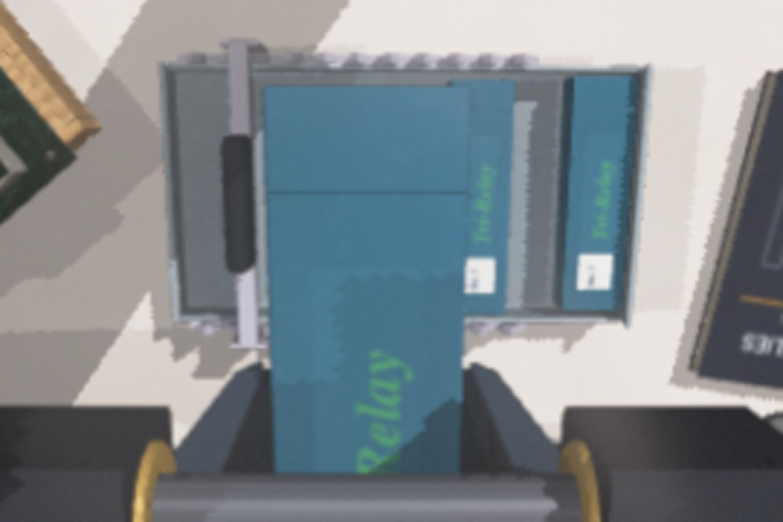

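The crop shows both sides. The back wall's corners are at crop (162,65) and (180,322) and the front wall's at (650,67) and (630,324). The bar ends are at (238,40) and (247,347), and the held box's near end is at row 86, columns 264–468.

Run:
```python
from h import *
import pickle
c,im=pickle.load(open("w6.pkl","rb"))
P=lambda x,y,z:plane(c,[[130+x/2.9,80+y/2.9]],z)[0]
b1,b2=P(162,65,30),P(180,322,30);f1,f2=P(650,67,40),P(630,324,40)
B=(b1+b2)/2;F=(f1+f2)/2;print("back w",np.linalg.norm(b1-b2),"front w",np.linalg.norm(f1-f2),"len",np.linalg.norm((B-F)[:2]))
e=(B-F)[:2];a=np.degrees(np.arctan2(e[1],e[0]));print("ang ends",a,"sides",[np.degrees(np.arctan2(*(p-q)[1::-1])) for p,q in((b1,f1),(b2,f2))])
cr=[np.degrees(np.arctan2(*(p-q)[1::-1]))-90 for p,q in((b2,b1),(f2,f1))];print("cross",cr)
O=(B+F)[:2]/2;e=e/np.linalg.norm(e);n=np.array([-e[1],e[0]]);print("tray O",O)
T=lambda p:np.round([(p[:2]-O)@e,(p[:2]-O)@n,p[2]],1)
bar=[P(238,40,56),P(247,347,56)];print("bar",[T(p) for p in bar],"grip",T(P(237,135,84)),T(P(240,272,84)))
print("bf",T(P(573,77,33)),T(P(640,77,33)),T(P(618,310,33)),"bs",T(P(514,80,33)),T(P(505,312,33)))
s=[549.4,375.3,380.7]
h=[P(264,86,s[2]+8),P(468,86,s[2]+8)];print("held end",[T(p) for p in h],"tcp",T(np.array(s)))
# independent height check: wall corner / bar end seen in scene+wrist5
```

```text
back w 164.8939113227788 front w 162.3232194148709 len 299.60326015927353
ang ends -39.8051547649754 sides [np.float64(-40.04912814373208), np.float64(-39.559950111089684)]
cross [np.float64(-39.058029228504225), np.float64(-39.57858602747381)]
tray O [516.50241849 374.00358612]
bar [array([ 99.1, -94.7,  56. ]), array([100.3,  92.3,  56. ])] grip [ 97.2 -40.8  84. ] [98.5 38.1 84. ]
bf [-104.2  -75.3   33. ] [-146.1  -75.6   33. ] [-143.7   73.4   33. ] bs [-67.6 -73.3  33. ] [-68.3  74.8  33. ]
held end [array([ 44. , -55.9, 388.7]), array([  5.4, -55.9, 388.7])] tcp [ 24.4  22.1 380.7]
```

Sizes agree with the text: tray 164 x 300, bar 187, grip 79, follower face at 244 from the front. Tray centre is (516.5,374) and its angle -39.7°. Box_front sits at the wall and box_second's rear is at tray x≈-28, so I'll place the loose box at tray x≈28. Next I go above that place and check again.

```bash
python3 -m crank '[{"dx":-0.006,"dy":-0.011,"dz":-0.07,"yaw":0},{"dx":-0.0066,"dy":-0.011,"dz":-0.07,"yaw":0},{"dx":0,"dy":0,"dz":-0.07,"yaw":0},{"dx":0,"dy":0,"dz":-0.07,"yaw":0},{"dx":0,"dy":0,"dz":-0.07,"yaw":0},{"dx":0,"dy":0,"dz":0,"yaw":0},{"dx":0,"dy":0,"dz":0,"yaw":0}]'
python3 - <<'E'
from lw import *
pickle.dump((c,im,s),open("w7.pkl","wb"))
a=cv2.resize(im[40:260,60:460],None,fx=2,fy=2,interpolation=2)
cv2.imwrite("pics/w7.png",a[:,:,::-1])
E
```

```text
time_s: 8.7
ee_pos: [540.3, 358.3, 103.3]
ee_rot: [-180.0, 0.1, -129.8]
force: [1.1, 0.8, -0.3]
gripper_width: 39.7
gripper_force: 20.0
8.7 [540.3 358.3 103.3] [-1.800e+02  1.000e-01 -1.298e+02]
175.5 361.0 14629.5 (1, 334, 351, 50) [732.2 435.3] [408.7  73.5] -38.3
255.5 279.8 1154.5 (225, 269, 62, 24) [592.3 419.7] [59.9 25.8] -39.7
480.4 252.2 1350.5 (449, 219, 63, 84) [408.7 547.8] [91.8 60.3] 53.3
33.3 262.9 2754.5 (0, 219, 71, 84) [752.6 263. ] [91.9 65.6] 50.1
422.3 171.8 7050.5 (387, 112, 74, 131) [414.1 437.5] [120.1  54.8] 51.0
286.4 175.1 15510.5 (191, 109, 182, 135) [513.3 354. ] [158.7 121.4] -39.9
```

View pics/w7.png

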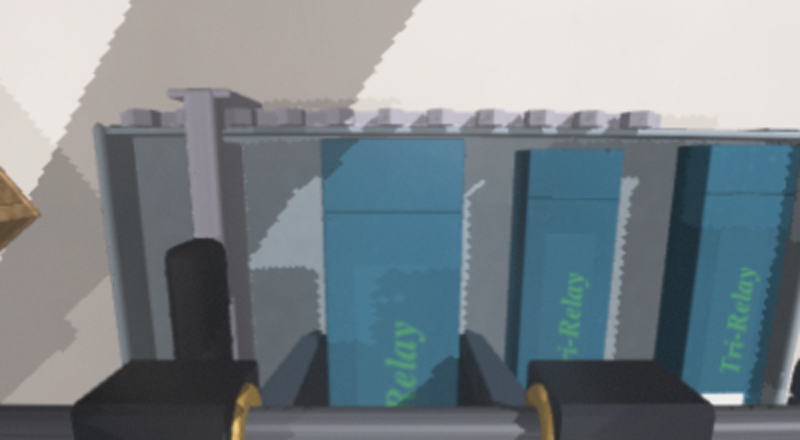

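The held box's near end is at crop row 139 (columns 322–465), the near wall's inner top edge is at row ~136, and box_second is at columns 525–622. Next I compute its lateral place.

Run:
```python
from h import *
import pickle
c,im,s=pickle.load(open("w7.pkl","rb"))
O=np.array([516.5,374]);a=np.radians(-39.7);e=np.array([np.cos(a),np.sin(a)]);n=np.array([-e[1],e[0]])
P=lambda x,y,z:plane(c,[[60+x/2,40+y/2]],z)[0]
T=lambda p:np.round([(p[:2]-O)@e,(p[:2]-O)@n],1)
z=s["ee_pos"][2]+8
print("held",T(P(322,139,z)),T(P(465,139,z)),"tcp",T(s["ee_pos"]))
print("wall out/in",[T(P(x,y,30)) for x,y in((300,131),(300,136),(640,131),(640,136))],"bs",T(P(525,150,33)),T(P(622,150,33)))
print("grip top",T(P(168,250,84)),T(P(225,250,84)))
```

```text
held [ 47.8 -74.9] [  8.6 -74.8] tcp [28.4  3.2]
wall out/in [array([ 66.8, -81. ]), array([ 66.9, -79. ]), array([-75.1, -81.3]), array([-75.3, -79.3])] bs [-26.4 -73.2] [-67.  -73.5]
grip top [104.7 -39.9] [ 85.2 -39.9]
```

The held box is centred: its end is at -74.9 and the wall at -79.1, so 4 mm is left at each end. Next I lower it.

```bash
python3 -m crank '[{"dx":0,"dy":0,"dz":-0.03,"yaw":0},{"dx":0,"dy":0,"dz":-0.03,"yaw":0},{"dx":0,"dy":0,"dz":-0.02,"yaw":0},{"dx":0,"dy":0,"dz":-0.01,"yaw":0},{"dx":0,"dy":0,"dz":-0.004,"yaw":0},{"dx":0,"dy":0,"dz":0,"yaw":0},{"dx":0,"dy":0,"dz":0,"yaw":0}]'
```

```text
time_s: 9.62
ee_pos: [540.0, 358.2, 27.5]
ee_rot: [-180.0, 0.1, -129.8]
force: [-0.4, 0.2, -1.4]
gripper_width: 40.2
gripper_force: 20.0
```

```bash
python3 -m crank '[{"dx":0,"dy":0,"dz":-0.0015,"yaw":0},{"dx":0,"dy":0,"dz":-0.001,"yaw":0},{"dx":0,"dy":0,"dz":0,"yaw":0}]'
```

```text
time_s: 10.0
ee_pos: [539.8, 358.0, 25.0]
ee_rot: [-180.0, 0.0, -129.8]
force: [0.1, 0.3, 0.4]
gripper_width: 40.3
gripper_force: 20.0
```

```bash
python3 -m crank '[{"dx":0,"dy":0,"dz":-0.001,"yaw":0},{"dx":0,"dy":0,"dz":0,"yaw":0}]'
```

```text
time_s: 10.25
ee_pos: [539.8, 358.0, 25.0]
ee_rot: [-180.0, 0.0, -129.7]
force: [-1.9, -1.3, 5.7]
gripper_width: 40.2
gripper_force: 20.0
```

```bash
python3 -m crank '[{"dx":0,"dy":0,"dz":0,"yaw":0},{"dx":0,"dy":0,"dz":0,"yaw":0},{"dx":0,"dy":0,"dz":0,"yaw":0},{"dx":0,"dy":0,"dz":0.01,"yaw":0},{"dx":0,"dy":0,"dz":0.04,"yaw":0},{"dx":0,"dy":0,"dz":0.07,"yaw":0},{"dx":0.032,"dy":-0.03,"dz":0.025,"yaw":0},{"dx":0.032,"dy":-0.029,"dz":0,"yaw":0},{"dx":0,"dy":0,"dz":0,"yaw":0},{"dx":0,"dy":0,"dz":0,"yaw":0}]' 0.62
python3 - <<'E'
from lw import *
pickle.dump((c,im,s),open("w8.pkl","wb"))
a=cv2.resize(im[40:260,60:460],None,fx=2,fy=2,interpolation=2)
cv2.imwrite("pics/w8.png",a[:,:,::-1])
E
```

```text
time_s: 11.5
ee_pos: [590.3, 310.8, 139.9]
ee_rot: [179.9, -0.0, -129.8]
force: [0.2, 0.4, -0.1]
gripper_width: 56.8
gripper_force: 0.0
11.5 [590.3 310.8 139.9] [ 179.9   -0.  -129.8]
142.2 363.5 10902.5 (2, 334, 349, 50) [817.2 408.5] [466.4  84.3] -38.5
470.8 282.7 561.5 (446, 264, 52, 39) [468.4 558.1] [61.6 48.3] -33.6
33.7 262.6 2744.5 (0, 219, 71, 84) [840.3 210.3] [105.9  75.5] 49.3
393.6 169.7 4836.5 (364, 120, 62, 101) [468.5 384.7] [104.1  52.3] 50.1
464.5 180.6 6598.0 (427, 119, 85, 155) [426.3 466.1] [194.1  91.9] 69.3
323.8 172.4 4591.5 (300, 118, 49, 124) [531.6 347.1] [130.8  46.6] 52.0
```

View pics/w8.png

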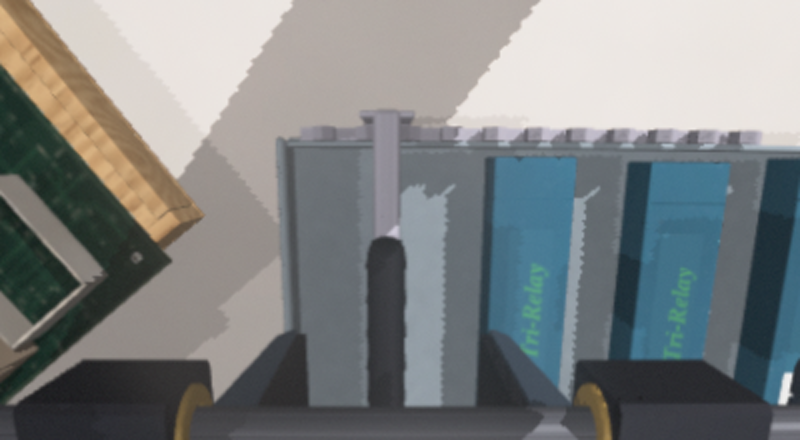

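The box sits flat and crosswise behind the second box (crop columns 493–575). The follower grip is centred between the fingers at columns 368–404, near end at row ~238. I'll triangulate its height from the two views.

Run:
```python
from h import *
import pickle
c7,_,_=pickle.load(open("w7.pkl","rb"));c8,_,s=pickle.load(open("w8.pkl","rb"))
U=lambda x,y:[60+x/2,40+y/2]
O=np.array([516.5,374]);a=np.radians(-39.7);e=np.array([np.cos(a),np.sin(a)]);n=np.array([-e[1],e[0]])
T=lambda p:np.round([(p[:2]-O)@e,(p[:2]-O)@n,p[2]],1)
for q in(((197,240),(386,238)),((185,92),(373,112))):
    p,d=tri(c7,U(*q[0]),c8,U(*q[1]));print(T(p),d)
for x in(368,404):print(T(plane(c8,[U(x,260)],84)[0]))
print("tcp",T(s["ee_pos"]))
```

```text
[ 99.9 -41.2  68.7] 0.17927654833481713
[105.6 -94.3  52.5] 0.18717770027961858
[107.1 -34.4  84. ]
[ 92.5 -34.4  84. ]
tcp [ 97.1  -1.4 139.9]
```

```bash
python3 -m crank '[{"dx":0.002,"dy":-0.002,"dz":-0.04,"yaw":0},{"dx":0,"dy":0,"dz":-0.0335,"yaw":0},{"dx":0,"dy":0,"dz":-0.02,"yaw":0},{"dx":0,"dy":0,"dz":0,"yaw":0},{"dx":0,"dy":0,"dz":0,"yaw":0}]'
python3 -m crank '[{"dx":0,"dy":0,"dz":0,"yaw":0},{"dx":0,"dy":0,"dz":0,"yaw":0},{"dx":0,"dy":0,"dz":0,"yaw":0},{"dx":0,"dy":0,"dz":0,"yaw":0},{"dx":0,"dy":0,"dz":0,"yaw":0},{"dx":0,"dy":0,"dz":0,"yaw":0}]' 0 30
```

```text
time_s: 12.18
ee_pos: [593.0, 309.7, 66.2]
ee_rot: [-180.0, 0.1, -129.7]
force: [-0.1, -0.2, 0.7]
gripper_width: 56.6
gripper_force: 0.0
time_s: 12.92
ee_pos: [592.4, 309.1, 65.2]
ee_rot: [180.0, 0.0, -129.8]
force: [0.3, -0.6, 0.1]
gripper_width: 15.7
gripper_force: 30.0
```

```bash
python3 -m crank '[{"dx":0,"dy":0,"dz":0.007,"yaw":0},{"dx":0,"dy":0,"dz":0.007,"yaw":0},{"dx":0,"dy":0,"dz":0.007,"yaw":0},{"dx":0,"dy":0,"dz":0,"yaw":0},{"dx":0,"dy":0,"dz":0,"yaw":0}]'
```

```text
time_s: 13.55
ee_pos: [592.4, 309.1, 82.0]
ee_rot: [180.0, 0.0, -129.8]
force: [1.1, 1.0, -2.2]
gripper_width: 16.3
gripper_force: 30.0
```

```bash
python3 -m crank '[{"dx":-0.0048,"dy":0.004,"dz":0,"yaw":0},{"dx":-0.0096,"dy":0.008,"dz":0,"yaw":0},{"dx":-0.0096,"dy":0.008,"dz":0,"yaw":0},{"dx":-0.0096,"dy":0.008,"dz":0,"yaw":0},{"dx":-0.0096,"dy":0.008,"dz":0,"yaw":0},{"dx":-0.0096,"dy":0.008,"dz":0,"yaw":0},{"dx":-0.0048,"dy":0.004,"dz":0,"yaw":0}]'
```

```text
time_s: 14.42
ee_pos: [545.9, 348.1, 82.0]
ee_rot: [-180.0, 0.0, -129.7]
force: [1.0, -0.1, -2.7]
gripper_width: 16.1
gripper_force: 30.0
```

```bash
python3 -m crank '[{"dx":-0.0048,"dy":0.004,"dz":0,"yaw":0},{"dx":-0.0096,"dy":0.008,"dz":0,"yaw":0},{"dx":-0.0096,"dy":0.008,"dz":0,"yaw":0},{"dx":-0.0096,"dy":0.008,"dz":0,"yaw":0},{"dx":-0.0096,"dy":0.008,"dz":0,"yaw":0},{"dx":-0.0072,"dy":0.006,"dz":0,"yaw":0},{"dx":-0.0048,"dy":0.004,"dz":0,"yaw":0},{"dx":-0.0024,"dy":0.002,"dz":0,"yaw":0},{"dx":0,"dy":0,"dz":0,"yaw":0},{"dx":0,"dy":0,"dz":0,"yaw":0}]'
```

```text
time_s: 15.68
ee_pos: [500.5, 386.1, 82.0]
ee_rot: [180.0, 0.0, -129.8]
force: [1.5, 2.7, -2.1]
gripper_width: 15.7
gripper_force: 30.0
```

```bash
python3 -m crank '[{"dx":0,"dy":0,"dz":-0.005,"yaw":0},{"dx":0,"dy":0,"dz":-0.005,"yaw":0},{"dx":0,"dy":0,"dz":-0.005,"yaw":0},{"dx":0,"dy":0,"dz":0,"yaw":0},{"dx":0,"dy":0,"dz":0,"yaw":0}]'
python3 -m crank '[{"dx":0,"dy":0,"dz":0,"yaw":0},{"dx":0,"dy":0,"dz":0,"yaw":0},{"dx":0,"dy":0,"dz":0,"yaw":0},{"dx":0,"dy":0,"dz":0,"yaw":0},{"dx":0,"dy":0,"dz":0.03,"yaw":0},{"dx":0,"dy":0,"dz":0.06,"yaw":0},{"dx":0.01,"dy":-0.01,"dz":0.07,"yaw":0},{"dx":0.01,"dy":-0.01,"dz":0.07,"yaw":0},{"dx":0,"dy":0,"dz":0,"yaw":0},{"dx":0,"dy":0,"dz":0,"yaw":0}]' 0.6
python3 - <<'E'
from lw import *
pickle.dump((c,im,s),open("w9.pkl","wb"))
a=cv2.resize(im[40:260,80:480],None,fx=2,fy=2,interpolation=2)
cv2.imwrite("pics/w9.png",a[:,:,::-1])
E
```

```text
time_s: 16.3
ee_pos: [500.5, 386.1, 70.0]
ee_rot: [-180.0, 0.0, -129.8]
force: [3.4, 3.2, -1.7]
gripper_width: 15.6
gripper_force: 30.0
time_s: 17.55
ee_pos: [515.7, 369.6, 253.3]
ee_rot: [180.0, -0.1, -129.8]
force: [0.2, 0.0, -0.3]
gripper_width: 54.7
gripper_force: 0.0
17.55 [515.7 369.6 253.3] [ 1.800e+02 -1.000e-01 -1.298e+02]
172.0 361.4 14302.5 (0, 334, 352, 50) [856.9 529.3] [666.8 119.3] -38.4
476.0 281.0 424.5 (447, 253, 59, 49) [347.7 744. ] [100.8  66.7] -12.4
485.5 232.1 796.5 (456, 218, 56, 41) [301.4 681.1] [118.9  45. ] -61.5
33.4 261.3 2989.0 (0, 218, 71, 85) [888.6 249.2] [150.4 108.1] 50.5
320.2 167.2 7309.5 (277, 120, 86, 105) [448.9 429.1] [152.1 117.3] 50.6
```

View pics/w9.png

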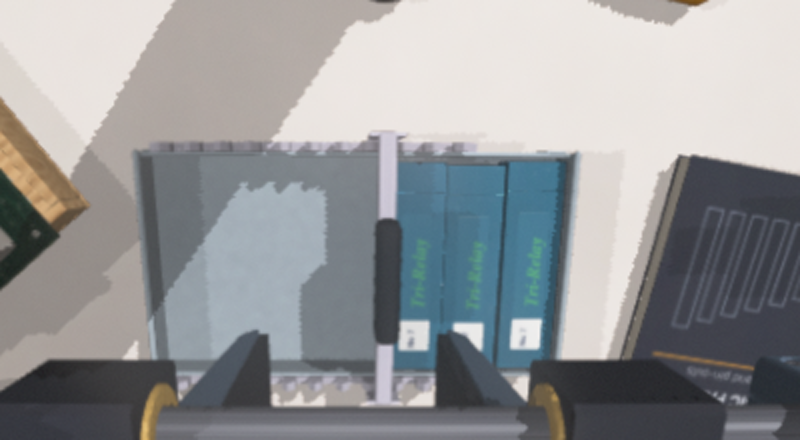

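The three boxes are in a row with the follower bar at crop column ~385, close behind the third box. I'll check the follower's height and place.

Run:
```python
from h import *
import pickle
c,im,s=pickle.load(open("w9.pkl","rb"))
O=np.array([516.5,374]);a=np.radians(-39.7);e=np.array([np.cos(a),np.sin(a)]);n=np.array([-e[1],e[0]])
T=lambda p:np.round([(p[:2]-O)@e,(p[:2]-O)@n,p[2]],1)
P=lambda x,y,z:T(plane(c,[[80+x/2,40+y/2]],z)[0])
for z in(56,76):p,q=P(387,132,z),P(385,403,z);print(z,p,q,q[1]-p[1])
print("front wall",P(570,156,40),"boxes",P(397,163,33),P(448,163,33),P(505,163,33),P(566,163,33))
ct=eyes.calibration("scene");a=eyes.grab_frame("scene")
cv2.imwrite("pics/s2.png",cv2.resize(a[115:255,205:415],None,fx=3.8,fy=3.8,interpolation=3)[:,:,::-1])
```

```text
56 [-19.8 -93.9  56. ] [-21.1  91.9  56. ] 185.8
76 [-18.6 -92.9  76. ] [-19.8  82.6  76. ] 175.5
front wall [-144.   -79.8   40. ] boxes [-28.3 -74.7  33. ] [-63.2 -74.8  33. ] [-102.3  -74.9   33. ] [-144.4  -75.2   33. ]
```

View pics/s2.png

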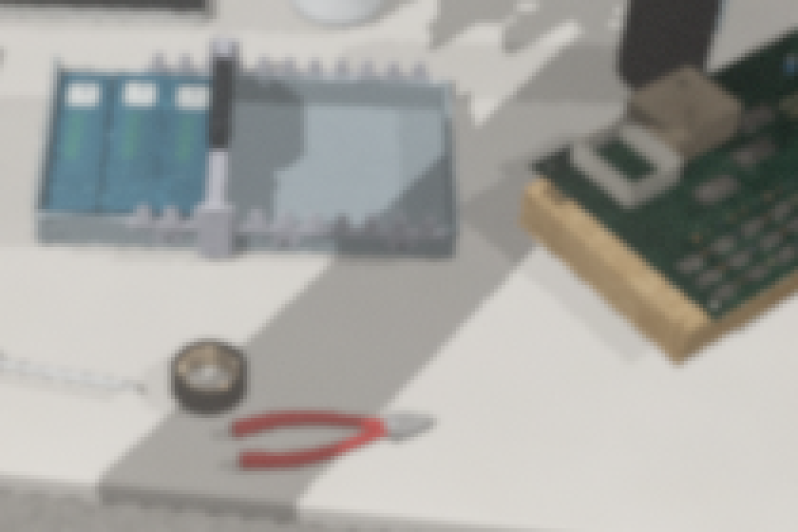

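The bar measures 186 mm at z=56, so the follower is fully down. It sits at tray x -20.5, against 99.7 at the start, which is six notches forward (0.040). The scene view shows three boxes in a row, with the tape and cutters unmoved and the robot clear.

```bash
python3 -c "
from workcell import ticket
print(ticket.job_done())"
```

```text
the job is handed in; nothing more can be done
None
```

The loose box was set down flat behind the other two, the follower was dropped into the 0.040 notch with the row of three in front of it, and the job was handed in after about 18 s of robot time.

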